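# Bring the lens carrier back to its rail stop and clamp it

### The arm

A 6-joint arm with a two-finger parallel gripper is mounted at the origin on a cart in front of the work surface, level with it; the furniture and walls round the work are solid. World frame = base frame: x ahead of the robot, y to its left, z up, the work surface at z = 0. Lengths are in m, angles in rad, forces in N, time in s.
With the tool pointing down it reaches from about 0.3 to 0.875 m from the base axis. Payload 6.4 kg.
Tool frame: the origin (TCP) lies between the finger pads; the fingertips stand 19 mm ahead of it and the grasp point (between the pads) is the TCP (robot.finger_overhang is the distance from the TCP to the fingertips, in m); z points along the fingers, y is the line along which they close (so a half turn about z gives the same grasp; the last joint's range is limited). The gripper opens to 88 mm and grips with 3 to 60 N. Pads are 18 mm wide; open, the fingers measure 123 mm over their backs; the gripper's body (75 mm by 187 mm) begins 45 mm behind the grasp point.
Start: joints at [-1.309, 0.181, 1.607, -0, 1.354, -0.206], TCP at [0.259, -0.513, 0.258] pointing down, gripper open.
Joint ranges: [-2.99, 2.99], [-0.89, 2.07], [0.3, 2.58], [-1.14, 4.28], [0, 2.63], [-3.12, 3.12]. Speed limits (rad/s): [2.57, 2.57, 3.01, 3.14, 3.14, 3.14].

### API

Orientations are given as a rotation vector (axis times angle).
In Python, from cell import robot gives the robot as it stands. The module is installed in compiled form; this text tells all that it offers.
- The arm moves only by the shell command python3 -m creep 'ROWS'. ROWS is JSON, a list of rows, each an object with "gripper": the opening, from 0 (shut) to 1 (fully open); "xyz": the shift along the tool's x, y, z scaled (see below), a list of three; "delta_rot": the turn, a rotation vector about the tool's x, y, z scaled (see below), a list of three. In form: [{"gripper": gripper, "xyz": [x, y, z], "delta_rot": [wx, wy, wz]}, ...]. A call has exactly 10 rows; each row shifts and turns the commanded pose from where the row before left it, along the tool's axes as they then stand; what a row does not reach is not made up. The controller multiplies each number of a shift by 500 mm and each number of a turn by 90 degrees. A row lasts 1/10 s, in which the tool goes at most 50 mm and 8.59 degrees, less where a joint would pass 70% of its speed; a pose out of reach is approached as far as the arm can. A call with a number of a shift or a turn outside -1 to 1 is refused whole. A call with a gripper value outside its range is refused whole. The fingers move at their own pace and stop on an object; the grip force is fixed at half the most. Time passes only in rows, so rows that do not move let the fingers close, or fill a call up. It gives the time, the measured TCP pose, the force, the opening and the grip force at its end, in the units of the state.
- robot.get_obs(): the state, without advancing time (a new reading comes with each control period).
- robot.get_image(name): name is "scene" or "top" or "wrist"; returns (picture, depth): 480x640x3 uint8, red, green, blue; 480x640 float32, m along the optical axis (not along the pixel's ray), 0 where there is no reading.
- robot.get_calibration(name): a dict with "fx", "fy", "cx", "cy" (pixels), "R" (3x3) and "t" (3): a world point X has camera coordinates R X + t; the wrist camera has in their place "mount" (4x4, takes a point from camera to tool coordinates, whose origin is the TCP and whose axes are the flange's). Camera axes: x right, y down, z forward; pixel columns grow to the right and rows downward; lengths in m; the calibration is good to about 2 mm. A picture is of the moment at which its call begins: read the wrist's pose just before it. get_calibration takes no time and is no camera call.
- robot.job_done(): hands the job in; it is judged then, once.
The state is a dict: "clock": time; "joints": joint angles; "dq": joint speeds; "tau": joint torques, N m; "tool_pos": TCP position; "ee_rot": TCP orientation; "contact_force": force on the tool from outside, world axes, zero at the start; "moment": the same for the moment, N m; "width": finger opening in m; "finger_force": force on a finger pad.
Only numpy, scipy, OpenCV 4.12 (cv2) and the standard library are available. Lean on these libraries where they do the work, as an engineer would, in place of code of your own. Each camera call takes 0.05 s, during which the arm holds its last target. There are 200 camera calls.

### The job

The lens was pulled back along the optical rail for cleaning. Loosen the orange clamp knob of the carrier with the round lens, slide that carrier along the rail until it sits against the red rail stop, and turn its knob clockwise until it is fully tight again. Handle the carrier by its knob or base, never by the lens or its post, and leave the stop, the filter carrier and its knob, and the other things on the bench as they are.

Things in the scene. Friction and masses are not known exactly. Their poses are not given: they have to be found in the camera images.
- rail: straight aluminium optical rail fixed to the bench, 72 wide (its x), 380 long (its y), 40 high (z up). Origin: centre of its underside. Its +y end points to the left of the robot, its -x side (with the knobs) faces the robot. Two black carriers and a red rail stop ride on it; in order from its -y end: lens carrier, red stop, filter carrier
- lens_carrier (a joint): position (m) of the lens carrier's centre along the rail's y, 0 at the rail's middle. The carrier is a black saddle, 52 long along the rail, 97 across, its top 56 above the bench; it carries the round lens on a post. It slides only while its clamp knob is loose (about 2 N) and is held by friction when tight
- rail_stop (a joint): position (m) of the red rail stop along the rail's y, 0 where its centre is 50 mm to the +y side of the rail's middle; the stop is 16 long along the rail, pinched tight on it with a socket screw. The lens carrier touches it when the two centres are 34 mm apart
- carrier_face (a point): centre of the lens carrier's end face that looks to the stop (+y of the rail), 48 above the bench; axes as the rail's
- stop_face (a point): centre of the red stop's face that looks to the lens carrier (-y of the rail), 48 above the bench; axes as the rail's
- lens_knob (a joint): angle (rad) of the lens carrier's orange wing knob: 0 is tight (hard stop), grows anticlockwise (seen from outside, along the screw) as it is loosened, 1.3 is fully loose (hard stop). The carrier is free beyond about 0.45. Turning takes about 0.12 N m, up to 0.25 N m near tight; it stays where it is left
- lens_knob_grip (a point): grip point of that knob, on its screw's axis in mid-wing. z points outwards along the screw, which leans 36 degrees from vertical to the rail's -x (robot) side. x runs along the wing: 44 long (x), 10 thick (y), from z -12 to +8 mm. Under it a stem of 11, then a collar of 19 (25 below); the carrier's slanted face lies 34 below. Moves with the carrier; x turns with the knob
- lens_post: the lens: a clear lens of 60 diameter in a black ring on a post, 148 tall, standing in the middle of the lens carrier; origin at the centre of its foot. Not to be touched
- filter_carrier (a joint): position (m) of the other black carrier, with a square grey filter on a post of 129, along the rail's y, 0 where its centre is 150 mm to the +y side of the rail's middle. It is locked and stays as it is
- filter_knob (a joint): angle (rad) of the filter carrier's orange wing knob, the same kind; it stays tight (0)
- filter_post: the filter's post, standing in the middle of the filter carrier; origin at the centre of its foot. Stays where it is
- lens_case: bystander: closed flat black lens case, 106x150x42, right of the rail; origin: centre of its underside
- screw_tray: bystander: open blue tray of screws, 85x120x24, in front of the rail; origin: centre of its underside
- fork_clamp: bystander: bare steel fork clamp, 38x68x16, lying in front of the rail; origin: centre of its underside
- hex_key: bystander: small grey hex key, 33x88x5, lying front left; origin: centre of its underside
- tape: bystander: roll of black tape, 57 diameter, 19 high, lying left of the rail; origin: centre of its underside

How it is judged:
By the outcome, as a careful person would: the job done as asked, in the order asked, and still so for the second after the job is handed in, with the robot touching nothing.
It also fails if it takes over 43 s, if anything falls off the work surface, if the arm or the gripper's body presses on something with over 40 N, if the wrist force passes 120 N, or if a joint passes its speed limit or range.

## Working session

There is one attempt and no reset: what is moved stays moved. The work goes in short steps, Python scripts to look and compute and a shell command to move; the robot and the scene stay as the last step left them, time stands still between calls to the robot, and variables do not carry over. Pictures are saved under pics/ and viewed, at most 10 in all, crops included, and the job is handed in when it is done.

```bash
mkdir -p pics; ls
python3 - <<'E'
from cell import robot
import cv2,numpy as np
for n in("scene","top"):
    p,d=robot.get_image(n); cv2.imwrite(f"pics/{n}0.png",p[:,:,::-1]); np.savez(f"{n}0.npz",p=p,d=d)
    c=robot.get_calibration(n); print(n,c)
print(robot.get_calibration("wrist")); print(robot.get_obs())
E
```

```text
pics
scene {'fx': 443.50925421172644, 'fy': 443.50925421172644, 'cx': 321.5876632265439, 'cy': 244.79014901337922, 'R': array([[-0.73045684, -0.68274973, -0.01689988],
       [-0.45721007,  0.50724005, -0.7305248 ],
       [ 0.50733791, -0.52589004, -0.68267702]]), 't': array([0.37148738, 0.26597708, 0.76096138])}
top {'fx': 481.681814868948, 'fy': 481.681814868948, 'cx': 320.71679583655174, 'cy': 247.92275675722797, 'R': array([[-0.01953907, -0.99956893,  0.02191294],
       [-0.98475541,  0.01545129, -0.17325712],
       [ 0.17284386, -0.02496417, -0.98463282]]), 't': array([0.0289487 , 0.48057611, 1.29772267])}
{'fx': 352.3925152932872, 'fy': 352.3925152932872, 'cx': 317.96609916674777, 'cy': 238.93491707150918, 'mount': array([[-7.06450168e-04, -9.55499682e-01, -2.94991285e-01,
         7.64778441e-02],
       [ 9.99999105e-01, -3.39874087e-04, -1.29393638e-03,
         6.38384879e-04],
       [ 1.13609590e-03, -2.94991935e-01,  9.55499067e-01,
        -1.26262160e-01],
       [ 0.00000000e+00,  0.00000000e+00,  0.00000000e+00,
         1.00000000e+00]])}
{'clock': 0.1, 'joints': array([-1.30929248e+00,  1.81474162e-01,  1.60786214e+00, -3.47393333e-05,
        1.35381917e+00, -2.06326232e-01]), 'dq': array([-0.00083971, -0.0002826 , -0.00279807, -0.00192239, -0.00151877,
        0.00119953]), 'tau': array([ 7.62038599e-04, -4.34817910e+01, -3.42695475e+01,  7.05022551e-02,
        3.39911738e-02, -3.24877089e-05]), 'tool_pos': array([ 0.25917312, -0.5127835 ,  0.25691822]), 'ee_rot': array([-3.05451426e+00, -7.27832138e-01,  1.20917385e-04]), 'contact_force': array([-0.70429691, -0.05489022,  0.94361635]), 'moment': array([-0.02844404, -0.01844512, -0.04871689]), 'finger_force': 0.0, 'width': 0.08809525612681791}
```

View pics/scene0.png

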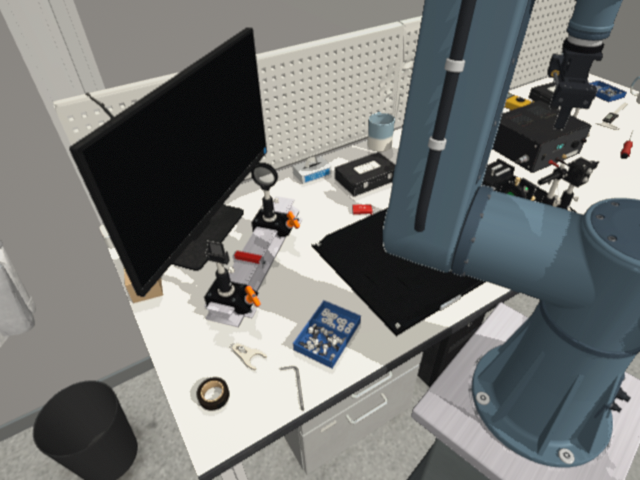

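View pics/top0.png

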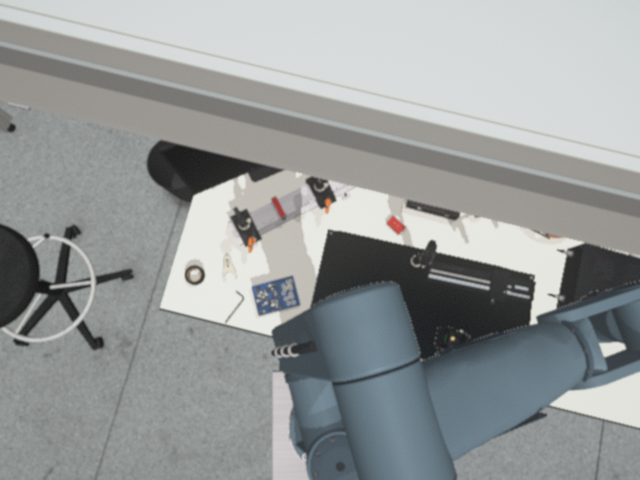

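The scene picture shows the lens carrier at about (270,215) with its knob at (293,222), the red stop at (247,257) and the filter carrier at (230,297). In the top view the lens knob is at (327,205) and the stop at (279,208), close under a shelf edge. Next I measure in 3D.

```bash
cat > h.py <<'E'
from cell import robot
import cv2,numpy as np
from scipy.spatial.transform import Rotation as Ro
def cam(n,obs=None):
    c=robot.get_calibration(n); 
    if n=="wrist":
        o=obs; T=np.eye(4); T[:3,:3]=Ro.from_rotvec(o["ee_rot"]).as_matrix(); T[:3,3]=o["tool_pos"]
        W=T@c["mount"]; return c,W[:3,:3],W[:3,3]
    return c,c["R"].T,-c["R"].T@c["t"]
def cloud(n,d,obs=None):
    c,R,o=cam(n,obs); v,u=np.mgrid[:480,:640]
    P=np.stack([(u-c["cx"])/c["fx"]*d,(v-c["cy"])/c["fy"]*d,d],-1)
    return P@R.T+o
def hsv(p): return cv2.cvtColor(p,cv2.COLOR_RGB2HSV)
def orange(p):
    h=hsv(p); return (h[...,0]>=7)&(h[...,0]<=16)&(h[...,1]>170)&(h[...,2]>110)
def red(p):
    h=hsv(p); return ((h[...,0]<=4)|(h[...,0]>=174))&(h[...,1]>150)&(h[...,2]>80)
def blobs(m,mn=15):
    n,l,s,c=cv2.connectedComponentsWithStats(m.astype(np.uint8)); return [(l==i,s[i,4],c[i]) for i in range(1,n) if s[i,4]>=mn]
E
python3 - <<'E'
from h import *
np.set_printoptions(precision=4,suppress=True)
for n in("scene","top"):
    z=np.load(n+"0.npz");p,d=z["p"],z["d"];X=cloud(n,d)
    for nm,f in(("orange",orange),("red",red)):
        for m,a,c in blobs(f(p),10):
            q=X[m&(d>0)]; 
            if len(q): print(n,nm,a,c.round(1),"mean",np.median(q,0),"min",q.min(0),"max",q.max(0))
    w=X[(d>0)]
    if n=="top":
        for uv in((320,150),(320,165),(320,120),(200,90),(320,60),(250,160),(260,170),(190,165),(300,205),(345,190)): print(uv,X[uv[1],uv[0]])
    else:
        for uv in((264,175),(260,145),(80,150),(255,35),(140,282),(265,150),(218,248),(258,235),(300,205),(225,318)): print(uv,X[uv[1],uv[0]])
E
```

```text
scene orange 113 [291.7 220.6] mean [0.6    0.0036 0.0684] min [ 0.5767 -0.0539  0.0091] max [0.6429 0.0083 0.0874]
scene orange 138 [251.2 296.1] mean [0.4942 0.215  0.0718] min [0.4702 0.1879 0.0425] max [0.5317 0.2184 0.0885]
scene red 83 [627.  147.6] mean [ 0.1429 -0.9176  0.0249] min [ 0.129  -0.9637  0.0186] max [ 0.1559 -0.8889  0.0296]
scene red 19 [551.7 162.2] mean [ 0.2732 -0.6929  0.0298] min [ 0.2576 -0.7002  0.0239] max [ 0.2808 -0.686   0.0333]
scene red 155 [361.7 208.8] mean [ 0.5498 -0.1944  0.012 ] min [ 0.5253 -0.2173  0.0027] max [ 0.5765 -0.1702  0.0164]
scene red 189 [247.3 256.7] mean [0.596  0.139  0.0538] min [0.5699 0.121  0.0437] max [0.6248 0.1554 0.0577]
(264, 175) [0.6533 0.0231 0.1778]
(260, 145) [ 0.8252 -0.108   0.1268]
(80, 150) [0.6289 0.3562 0.3992]
(255, 35) [ 0.9695 -0.2474  0.3336]
(140, 282) [0.629  0.3538 0.1231]
(265, 150) [ 0.8319 -0.1276  0.1005]
(218, 248) [0.5481 0.2279 0.1714]
(258, 235) [0.6446 0.0687 0.0393]
(300, 205) [ 0.6863 -0.1073  0.003 ]
(225, 318) [0.523  0.2626 0.0218]
top red 44 [278.  206.4] mean [0.5985 0.1376 0.0552] min [0.5762 0.124  0.0503] max [0.6194 0.149  0.0613]
top red 87 [395.6 224.9] mean [ 0.5495 -0.196   0.0124] min [ 0.5312 -0.2152  0.0067] max [ 0.5708 -0.1785  0.0204]
(320, 150) [0.303  0.0501 1.2244]
(320, 165) [0.3031 0.0498 1.2111]
(320, 120) [0.3022 0.0506 1.2466]
(200, 90) [0.3104 0.0807 1.2468]
(320, 60) [0.3123 0.0506 1.2571]
(250, 160) [0.3095 0.074  1.1989]
(260, 170) [0.7214 0.1929 0.0073]
(190, 165) [0.6404 0.3278 0.2802]
(300, 205) [0.6054 0.0766 0.0398]
(345, 190) [ 0.6556 -0.0541  0.0137]
```

```bash
python3 -m creep '[{"gripper":1,"xyz":[0.08,-0.058,0],"delta_rot":[0,0,0]},{"gripper":1,"xyz":[0.08,-0.058,0],"delta_rot":[0,0,0]},{"gripper":1,"xyz":[0.08,-0.058,0],"delta_rot":[0,0,0]},{"gripper":1,"xyz":[0.08,-0.058,0],"delta_rot":[0,0,0]},{"gripper":1,"xyz":[0.08,-0.058,0],"delta_rot":[0,0,0]},{"gripper":1,"xyz":[0.08,-0.058,0],"delta_rot":[0,0,0]},{"gripper":1,"xyz":[0.08,-0.058,0],"delta_rot":[0,0,0]},{"gripper":1,"xyz":[0.08,-0.058,0],"delta_rot":[0,0,0]},{"gripper":1,"xyz":[0.06,-0.058,0],"delta_rot":[0,0,0]},{"gripper":1,"xyz":[0.02,-0.03,0],"delta_rot":[0,0,0]}]'
python3 -m creep '[{"gripper":0.4,"xyz":[0,0,0],"delta_rot":[0,0.05,0]},{"gripper":0.4,"xyz":[0,0,0],"delta_rot":[0,0.05,0]},{"gripper":0.4,"xyz":[0,0,0],"delta_rot":[0,0.05,0]},{"gripper":0.4,"xyz":[0,0,0],"delta_rot":[0,0.05,0]},{"gripper":0.4,"xyz":[0,0,0],"delta_rot":[0,0.05,0]},{"gripper":0.4,"xyz":[0,0,0],"delta_rot":[0,0.05,0]},{"gripper":0.4,"xyz":[0,0,0],"delta_rot":[0,0.05,0]},{"gripper":0.4,"xyz":[0,0,0],"delta_rot":[0,0.05,0]},{"gripper":0.4,"xyz":[0,0,0],"delta_rot":[0,0,0]},{"gripper":0.4,"xyz":[0,0,0],"delta_rot":[0,0,0]}]'
python3 - <<'E'
from h import *
np.set_printoptions(precision=4,suppress=True)
o=robot.get_obs(); p,d=robot.get_image("wrist"); cv2.imwrite("pics/w1.png",p[:,:,::-1]); np.savez("w1.npz",p=p,d=d,ee_rot=o["ee_rot"],tool_pos=o["tool_pos"])
print(o["joints"],o["tool_pos"]); print(Ro.from_rotvec(o["ee_rot"]).as_matrix())
X=cloud("wrist",d,o)
for nm,f in(("orange",orange),("red",red)):
    for m,a,c in blobs(f(p),40):
        q=X[m&(d>0)]; k=q-q.mean(0); print(nm,a,c.round(1),np.median(q,0),q.min(0),q.max(0)); u,s,v=np.linalg.svd(k,full_matrices=False); print(s/np.sqrt(len(q)),v)
E
```

```text
clock: 1.1
tool_pos: [0.4567, -0.1013, 0.2574]
ee_rot: [-3.054, -0.733, -0.0]
contact_force: [0.1, -0.5, -0.1]
width: 0.0879
finger_force: 0.0
clock: 2.1
tool_pos: [0.4558, -0.1049, 0.2575]
ee_rot: [-2.783, -0.661, -0.901]
contact_force: [-0.0, -0.2, -0.1]
width: 0.0354
finger_force: 0.0
[-0.8815 -0.3048  2.1826  0.6622  1.194  -0.0065] [ 0.4558 -0.1049  0.2575]
[[ 0.7238  0.4497  0.5233]
 [ 0.364  -0.8932  0.264 ]
 [ 0.5862 -0.0006 -0.8102]]
orange 948 [ 74.3 175.3] [0.4958 0.2067 0.0685] [0.4695 0.1987 0.0438] [0.5127 0.2149 0.0882]
[0.0111 0.0107 0.0019] [[-0.9515  0.114  -0.2858]
 [ 0.2705 -0.1323 -0.9536]
 [-0.1465 -0.9846  0.095 ]]
orange 528 [293.6 174.9] [ 0.6011 -0.0045  0.0715] [ 0.5747 -0.0125  0.0359] [0.6283 0.0041 0.088 ]
[0.0124 0.0104 0.0025] [[-0.1257  0.1328  0.9831]
 [ 0.9765 -0.1586  0.1463]
 [ 0.1753  0.9784 -0.1098]]
red 665 [191.2 136.3] [0.5978 0.1324 0.0534] [0.5695 0.1149 0.0412] [0.6287 0.1536 0.0553]
[0.0171 0.0049 0.0023] [[-0.8952 -0.4456 -0.0032]
 [-0.4179  0.8371  0.353 ]
 [ 0.1546 -0.3173  0.9356]]
red 794 [430.  298.7] [ 0.5568 -0.1917  0.0113] [ 0.4659 -0.2173  0.0043] [ 0.5782 -0.1288  0.3184]
[0.0754 0.0095 0.0078] [[-0.2813  0.1914  0.9403]
 [ 0.2044  0.9694 -0.1362]
 [-0.9376  0.154  -0.3118]]
```

View pics/w1.png

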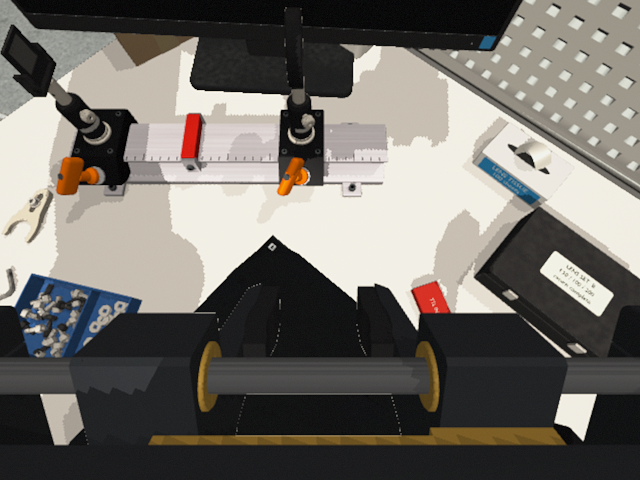

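The wrist view shows the lens knob at (293,175) with its wing running roughly along tool x (vertical in the picture), the red stop at (191,136), and the rail level in the picture. The next script gets the wing's frame.

```bash
cat >> h.py <<'E'
psi=0.4625
xr=np.array([np.cos(psi),np.sin(psi),0]); yr=np.array([-xr[1],xr[0],0]); zz=np.array([0,0,1.])
a=np.radians(36); s=np.cos(a)*zz-np.sin(a)*xr; e1=np.cos(a)*xr+np.sin(a)*zz   # e1 up the slant, yr along rail, s outwards
K=np.stack([e1,yr,s])
def knob(q,top=0.006):
    k=q@K.T; hi=np.percentile(k[:,2],95); t=k[k[:,2]>hi-top]
    (c,wh,ang)=cv2.minAreaRect(t[:,:2].astype(np.float32)*1000)
    u,sv,v=np.linalg.svd(t[:,:2]-t[:,:2].mean(0),full_matrices=False)
    # centre from min-area rect, grip 8 mm under the top
    g=np.array([c[0]/1000,c[1]/1000,hi-0.008])@K
    return dict(n=len(t),grip=g,wh=np.round(wh,1),dir=np.degrees(np.arctan2(v[0,1],v[0,0])),hi=hi)
E
python3 - <<'E'
from h import *
np.set_printoptions(precision=4,suppress=True)
z=np.load("w1.npz");X=cloud("wrist",z["d"],z);ok=z["d"]>0
for m,a_,c in blobs(orange(z["p"]),200): print(c.round(),knob(X[m&ok]),knob(X[m&ok],.003))
q=np.concatenate([X[m&ok] for m,a_,c in blobs(red(z["p"]),200) if c[0]<300]); top=q[q[:,2]>.05]
(c,wh,ang)=cv2.minAreaRect((np.stack([top@xr,top@yr],1)*1000).astype(np.float32)); print("stop",c,wh,ang, np.median(top[:,2]))
# lens carrier black top ~ z .056 
g=z["p"].max(2)<60; S=X[g&ok&(abs(X[...,2]-.056)<.006)]; r=np.stack([S@xr,S@yr],1)
r=r[abs(r[:,1]-np.array([.6,-.005,0])@yr)<.06]; print("carrier",len(r),np.percentile(r,[2,50,98],0))
T=Ro.from_rotvec(z["ee_rot"]).as_matrix(); print("knob frame in tool: ",(K@T).round(3))
E
```

```text
[ 74. 175.] {'n': 381, 'grip': array([0.4899, 0.2104, 0.0705]), 'wh': array([ 9.9, 42.3]), 'dir': np.float64(152.92519403048294), 'hi': np.float64(-0.2478319137940665)} {'n': 256, 'grip': array([0.4902, 0.211 , 0.0709]), 'wh': array([ 8.2, 41.6]), 'dir': np.float64(152.62506772569554), 'hi': np.float64(-0.2478319137940665)}
[294. 175.] {'n': 277, 'grip': array([ 0.5953, -0.0002,  0.0712]), 'wh': array([10.1, 42.4]), 'dir': np.float64(153.70057834113732), 'hi': np.float64(-0.2474639008811467)} {'n': 189, 'grip': array([0.5949, 0.0003, 0.0711]), 'wh': array([ 8.7, 41. ]), 'dir': np.float64(155.21025912363166), 'hi': np.float64(-0.2474639008811467)}
stop (595.961669921875, -147.146728515625) (59.585445404052734, 14.962236404418945) 0.056008704006671906 0.05355602336090187
carrier 1393 [[ 0.559  -0.3014]
 [ 0.5796 -0.2819]
 [ 0.6276 -0.2524]]
knob frame in tool:  [[ 1.     0.003 -0.002]
 [ 0.003 -1.     0.003]
 [-0.002 -0.003 -1.   ]]
```

```bash
python3 -m creep '[{"gripper":0.4,"xyz":[0.0116,-0.0128,0.08],"delta_rot":[0,0,0]},{"gripper":0.4,"xyz":[0.0116,-0.0128,0.08],"delta_rot":[0,0,0]},{"gripper":0.4,"xyz":[0.0116,-0.0128,0.08],"delta_rot":[0,0,0]},{"gripper":0.4,"xyz":[0.0116,-0.0128,0.08],"delta_rot":[0,0,0]},{"gripper":0.4,"xyz":[0.0116,-0.0128,0.08],"delta_rot":[0,0,0]},{"gripper":0.4,"xyz":[0,0,0],"delta_rot":[0,0,0.075]},{"gripper":0.4,"xyz":[0,0,0],"delta_rot":[0,0,0.075]},{"gripper":0.4,"xyz":[0,0,0],"delta_rot":[0,0,0.075]},{"gripper":0.4,"xyz":[0,0,0],"delta_rot":[0,0,0.075]},{"gripper":0.4,"xyz":[0,0,0],"delta_rot":[0,0,0]}]'
cat >> h.py <<'E'
def look(name):
    np.set_printoptions(precision=4,suppress=True)
    o=robot.get_obs(); p,d=robot.get_image("wrist"); cv2.imwrite(f"pics/{name}.png",p[:,:,::-1]); np.savez(name+".npz",p=p,d=d,ee_rot=o["ee_rot"],tool_pos=o["tool_pos"])
    X=cloud("wrist",d,o);ok=d>0; T=Ro.from_rotvec(o["ee_rot"]).as_matrix(); print("t",o["clock"],"j",o["joints"],"w",o["width"],"F",o["contact_force"],"M",o["moment"])
    print("tcp",o["tool_pos"],"tcp along rail",o["tool_pos"]@yr,"tool x dir in knob plane deg",np.degrees(np.arctan2(T[:,0]@yr,T[:,0]@e1)),"axis err deg",np.degrees(np.arccos(-T[:,2]@s)))
    for m,a_,c in blobs(orange(p),200):
        k=knob(X[m&ok]); print(c.round(),k,"grip in tool mm",(T.T@(k["grip"]-o["tool_pos"])*1000).round(1),"along rail",k["grip"]@yr)
    return p,X,ok,T,o
E
python3 -c "
from h import *
look('w2')"
```

```text
clock: 3.15
tool_pos: [0.5683, -0.0117, 0.1131]
ee_rot: [-2.748, 0.003, -0.796]
contact_force: [1.0, -0.2, -0.2]
width: 0.0351
finger_force: 0.0
t 3.15 j [-0.4932  0.1578  2.1115  0.8736  0.6799  0.4339] w 0.03505993662607942 F [ 0.9911 -0.1811 -0.2255] M [-0.0892  0.2637 -0.0116]
tcp [ 0.5683 -0.0117  0.1131] tcp along rail -0.2640174752915146 tool x dir in knob plane deg -26.700713747404787 axis err deg 0.21908345694090717
[328. 270.] {'n': 1116, 'grip': array([ 0.5954, -0.0006,  0.071 ]), 'wh': array([10.6, 43.1]), 'dir': np.float64(153.66780472535314), 'hi': np.float64(-0.2476223237777377)} grip in tool mm [-0.   2.6 51.3] along rail -0.2661774291992188
```

View pics/w2.png

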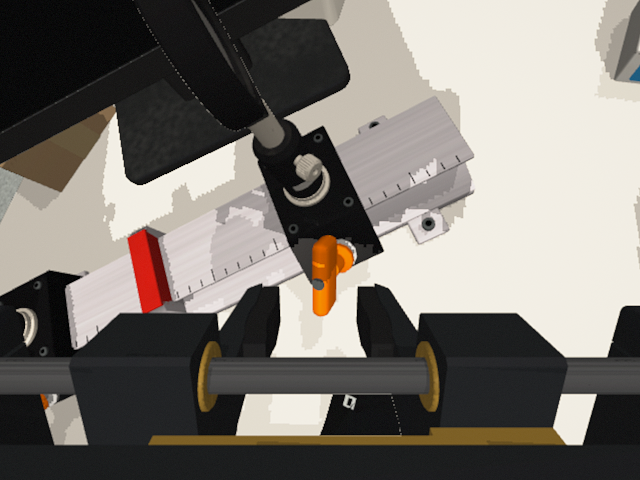

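The wing at (325,275) stands upright between the fingertips, about 2.6 mm to the right of centre. I move in and close.

```bash
python3 -m creep '[{"gripper":0.4,"xyz":[0,0.005,0.02],"delta_rot":[0,0,0]},{"gripper":0.4,"xyz":[0,0,0.02],"delta_rot":[0,0,0]},{"gripper":0.4,"xyz":[0,0,0.02],"delta_rot":[0,0,0]},{"gripper":0.4,"xyz":[0,0,0.02],"delta_rot":[0,0,0]},{"gripper":0.4,"xyz":[0,0,0.018],"delta_rot":[0,0,0]},{"gripper":0.4,"xyz":[0,0,0],"delta_rot":[0,0,0]},{"gripper":0,"xyz":[0,0,0],"delta_rot":[0,0,0]},{"gripper":0,"xyz":[0,0,0],"delta_rot":[0,0,0]},{"gripper":0,"xyz":[0,0,0],"delta_rot":[0,0,0]},{"gripper":0,"xyz":[0,0,0],"delta_rot":[0,0,0]}]'
python3 -c "
from h import *
look('w3')"
```

```text
clock: 4.2
tool_pos: [0.5936, -0.0033, 0.0728]
ee_rot: [-2.75, 0.006, -0.798]
contact_force: [-2.4, -4.3, -1.7]
width: 0.0154
finger_force: 28.0
t 4.2 j [-0.4463  0.2933  2.0601  0.9672  0.5976  0.3579] w 0.0153932082316166 F [-2.3964 -4.292  -1.6693] M [-1.1621  0.6897 -0.6204]
tcp [ 0.5936 -0.0033  0.0728] tcp along rail -0.2677633568209168 tool x dir in knob plane deg -26.764277349384745 axis err deg 0.03204631639262867
[318. 309.] {'n': 1778, 'grip': array([ 0.6004, -0.0009,  0.0744]), 'wh': array([10.6, 41.4]), 'dir': np.float64(153.65222010494784), 'hi': np.float64(-0.247379090403046)} grip in tool mm [ 6.4 -2.2  2.9] along rail -0.26872161865234373
```

```bash
python3 -c "
import cv2;p=cv2.imread('pics/w3.png')[200:400,200:440];cv2.imwrite('pics/w3c.png',cv2.resize(p,None,fx=3,fy=3))"
```

```text
(no output)
```

View pics/w3c.png

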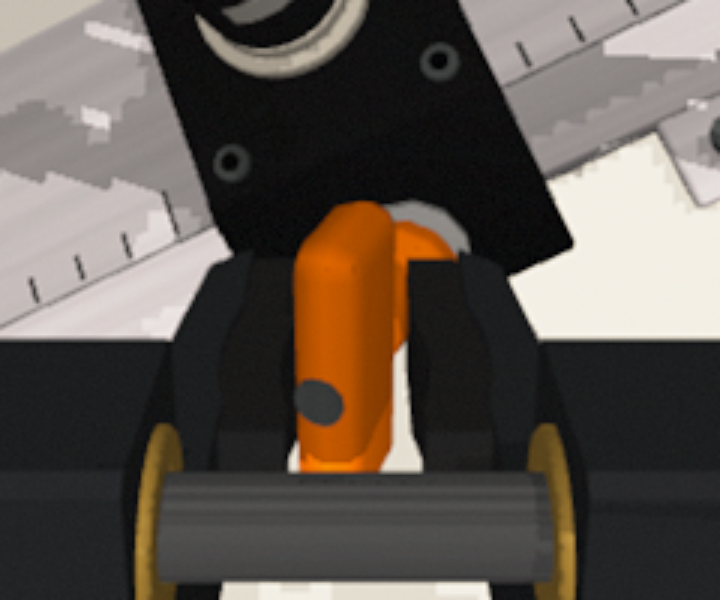

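The right finger is stopped by the stem, so the screw seems to lean differently from what I assumed. I check the real wing and face normals in the cloud.

Run:
```python
from h import *
np.set_printoptions(precision=3,suppress=True)
z=np.load("w2.npz");p,d=z["p"],z["d"];X=cloud("wrist",d,z);m=orange(p)&(d>0)
T=Ro.from_rotvec(z["ee_rot"]).as_matrix()
L=(X-z["tool_pos"])@T*1000
n=np.cross(L[1:-1,2:]-L[1:-1,:-2],L[2:,1:-1]-L[:-2,1:-1]);n/=np.linalg.norm(n,axis=2,keepdims=True)+1e-9
mm=cv2.erode(m.astype(np.uint8),np.ones((3,3)))[1:-1,1:-1]>0
nn=n[mm]; Q=L[1:-1,1:-1][mm]; nn*=-np.sign(nn[:,2:])
lab=None
import collections
crit=(3,50,1e-4); _,lab,C=cv2.kmeans(nn.astype(np.float32),5,None,crit,5,cv2.KMEANS_PP_CENTERS)
for i in range(5):
    k=lab[:,0]==i; print(k.sum(),np.median(nn[k],0),"pos",np.percentile(Q[k],[5,50,95],0).ravel())
# centre (tool y) of orange per depth slice
q=L[m]
for z0 in range(40,84,4):
    t=q[(q[:,2]>=z0)&(q[:,2]<z0+4)]
    if len(t)>5: print(z0,len(t),"x",np.percentile(t[:,0],[3,97]),"y",np.percentile(t[:,1],[3,97]))
# black carrier face normals
b=(p.max(2)<70)&(d>0)
bm=cv2.erode(b.astype(np.uint8),np.ones((3,3)))[1:-1,1:-1]>0
P=X[1:-1,1:-1]; c=np.array([.5954,-.0006,.071]); near=bm&(np.linalg.norm(P-c,axis=2)<.09)&(P[...,2]<.06)&(P[...,2]>.02)
nw=(n[near]*-np.sign(n[near][:,2:]))@T.T
_,lab,C=cv2.kmeans(nw.astype(np.float32),4,None,crit,5,cv2.KMEANS_PP_CENTERS)
R=np.stack([xr,yr,zz])
for i in range(4):
    k=lab[:,0]==i; print("black",k.sum(),"n rail",R@np.median(nw[k],0),(np.percentile(P[near][k]@R.T,[3,50,97],0)).ravel())
```

```text
444 [ 0.164  0.92  -0.322] pos [-15.013   3.679  44.057   3.909   7.799  50.812  19.412  13.906  69.839]
223 [-0.426 -0.057 -0.86 ] pos [-16.925  -1.61   42.664   4.721   2.646  44.762  18.831  17.846  72.585]
220 [ 0.818  0.213 -0.277] pos [-13.355  -1.075  43.021  17.214   4.275  46.851  21.39   15.341  73.302]
190 [ 0.135 -0.715 -0.599] pos [-16.798  -2.062  43.003   8.329  -0.482  44.692  19.648   4.195  47.296]
334 [-0.24   0.755 -0.577] pos [-17.18    0.903  43.394   0.916   6.402  47.482  17.765  15.799  71.837]
40 272 x [ 1.414 19.016] y [-0.961  4.735]
44 756 x [-19.615  20.654] y [-2.542  6.831]
48 225 x [-19.061  21.466] y [0.057 8.578]
52 197 x [-17.431  21.761] y [ 3.257 10.047]
56 83 x [-16.82   21.505] y [ 5.166 11.309]
60 36 x [-1.814  4.793] y [10.83  13.237]
64 38 x [-1.153  5.844] y [11.575 14.681]
68 92 x [-2.438  6.51 ] y [12.204 19.884]
72 193 x [-107.863   10.556] y [-191.686   21.058]
76 8 x [-109.172    9.299] y [-192.476   19.706]
black 1792 n rail [0.328 0.082 0.884] [ 0.456 -0.301  0.027  0.573 -0.271  0.055  0.613 -0.236  0.057]
black 1400 n rail [-0.825 -0.082  0.423] [ 0.456 -0.301  0.028  0.558 -0.277  0.05   0.605 -0.238  0.056]
black 1663 n rail [-0.278  0.497  0.75 ] [ 0.456 -0.301  0.028  0.565 -0.273  0.054  0.612 -0.238  0.057]
black 1556 n rail [-0.132 -0.55   0.743] [ 0.457 -0.301  0.029  0.569 -0.278  0.055  0.612 -0.24   0.057]
```

The wing's side face shows a further lean of about 19° towards rail +y. I open and back off along the same line, then fit the side-face plane.

```bash
python3 -m creep '[{"gripper":0.4,"xyz":[0,0,0],"delta_rot":[0,0,0]},{"gripper":0.4,"xyz":[0,0,0],"delta_rot":[0,0,0]},{"gripper":0.4,"xyz":[0,0,0],"delta_rot":[0,0,0]},{"gripper":0.4,"xyz":[0,0,-0.03],"delta_rot":[0,0,0]},{"gripper":0.4,"xyz":[0,0,-0.03],"delta_rot":[0,0,0]},{"gripper":0.4,"xyz":[0,0,-0.03],"delta_rot":[0,0,0]},{"gripper":0.4,"xyz":[0,0,-0.03],"delta_rot":[0,0,0]},{"gripper":0.4,"xyz":[0,0,0],"delta_rot":[0,0,0]},{"gripper":0.4,"xyz":[0,0,0],"delta_rot":[0,0,0]},{"gripper":0.4,"xyz":[0,0,0],"delta_rot":[0,0,0]}]'
cat > ax.py <<'E'
from h import *
def axis(name,show=True):
    z=np.load(name+".npz");p,d=z["p"],z["d"];X=cloud("wrist",d,z);ok=d>0
    T=Ro.from_rotvec(z["ee_rot"]).as_matrix()
    bl=[(m,c) for m,a_,c in blobs(orange(p),150)]
    # blob nearest the tool axis
    m,c=min(bl,key=lambda b:np.linalg.norm(((np.median(X[b[0]&ok],0)-z["tool_pos"])@T)[:2]))
    q=X[m&ok]; q=q[np.linalg.norm(q-np.median(q,0),axis=1)<.05]
    # axis of given 36 deg lean whose projection of the wing (nearest 22 mm) has the smallest area
    best=None
    for lean in (30,33,36,39,42):
      for phi in np.radians(np.arange(-20,71,1)):
        l=np.radians(lean); u=np.cos(l)*zz+np.sin(l)*(-np.cos(phi)*xr+np.sin(phi)*yr)
        b=np.cross(u,zz);b/=np.linalg.norm(b);e=np.cross(b,u)   # e up the slant
        h=q@u; hi=np.percentile(h,97); t=q[h>hi-.018]
        (cc,wh,ang)=cv2.minAreaRect((np.stack([t@e,t@b],1)*1000).astype(np.float32))
        f=min(wh)
        if lean==36 and (best is None or f<best[0]):
            box=cv2.boxPoints((cc,wh,ang)); A=box[1]-box[0]; B=box[2]-box[1]; w=A if np.hypot(*A)>np.hypot(*B) else B; w=w/np.hypot(*w)
            best=(f,np.degrees(phi),np.round(wh,1),u,w[0]*e+w[1]*b,(cc[0]/1000)*e+(cc[1]/1000)*b+(hi-.008)*u)
        if show:
            if phi==np.radians(-20): g=(99,0)
            g=min(g,(f,np.degrees(phi)))
      if show: print("lean",lean,"best thickness, phi",np.round(g,2))
    f,ph,wh,u,w,gr=best
    return f,ph,wh,u,w,gr,z
def report(name,show=True):
    np.set_printoptions(precision=4,suppress=True)
    f,ph,wh,u,w,gr,z=axis(name,show); o=robot.get_obs()
    T=Ro.from_rotvec(o["ee_rot"]).as_matrix()
    if w@T[:,0]<0: w=-w
    R=np.stack([w,np.cross(-u,w),-u],1)
    print("thick",f,"phi",ph,"size",wh,"axis",u,"wing",w,"grip",gr)
    print("turn needed (tool axes, deg/90):",Ro.from_matrix(T.T@R).as_rotvec()/(np.pi/2),"grip from tcp, tool axes mm",(T.T@(gr-o["tool_pos"])*1000).round(1),"in target axes",(R.T@(gr-o["tool_pos"])*1000).round(1))
E
python3 -c "
from ax import *
report('w2'); report('w1',False)"
```

```text
clock: 5.25
tool_pos: [0.562, -0.0173, 0.1207]
ee_rot: [-2.748, 0.005, -0.795]
contact_force: [-1.0, -0.4, -0.8]
width: 0.0355
finger_force: 0.0
lean 30 best thickness, phi [ 9.05 47.  ]
lean 33 best thickness, phi [ 9.05 45.  ]
lean 36 best thickness, phi [ 9.05 44.  ]
lean 39 best thickness, phi [ 9.05 44.  ]
lean 42 best thickness, phi [ 9.05 43.  ]
thick 9.048593521118164 phi 44.0 size [43.4  9. ] axis [-0.5606  0.1768  0.809 ] wing [ 0.8083 -0.0957  0.581 ] grip [ 0.5957 -0.002   0.0708]
turn needed (tool axes, deg/90): [-0.2813  0.0456  0.0079] grip from tcp, tool axes mm [ 1.3  1.1 62.1] in target axes [ -3.2 -25.6  56.5]
thick 7.946155548095703 phi 65.0 size [43.   7.9] axis [-0.46    0.3659  0.809 ] wing [ 0.8322 -0.1401  0.5365] grip [ 0.5951 -0.0026  0.0721]
turn needed (tool axes, deg/90): [-0.4111  0.0108  0.0397] grip from tcp, tool axes mm [ 1.5  1.2 60.6] in target axes [ -0.6 -35.5  49.1]
```

```bash
cat >> ax.py <<'E'
def target(phi=34,back=.05,name="w2"):
    np.set_printoptions(precision=4,suppress=True)
    z=np.load(name+".npz");p,d=z["p"],z["d"];X=cloud("wrist",d,z);ok=d>0
    T0=Ro.from_rotvec(z["ee_rot"]).as_matrix()
    m=min([b[0] for b in blobs(orange(p),150)],key=lambda m:np.linalg.norm(((np.median(X[m&ok],0)-z["tool_pos"])@T0)[:2]))
    q=X[m&ok]; q=q[np.linalg.norm(q-np.median(q,0),axis=1)<.05]
    f=np.radians(phi); u=np.cos(a)*zz+np.sin(a)*(-np.cos(f)*xr+np.sin(f)*yr)
    b=np.cross(u,zz);b/=np.linalg.norm(b);e=np.cross(b,u); h=q@u; hi=np.percentile(h,97)
    for dep in(.004,.018):
        t=q[h>hi-dep]; (cc,wh,ang)=cv2.minAreaRect((np.stack([t@e,t@b],1)*1000).astype(np.float32))
        gr=(cc[0]*e+cc[1]*b)/1000+(hi-.008)*u
        box=cv2.boxPoints((cc,wh,ang)); A=box[1]-box[0]; B=box[2]-box[1]; w=A if np.hypot(*A)>np.hypot(*B) else B
        print("dep",dep,"grip",gr,"size",np.round(wh,1),"wing angle from slope dir, anticlockwise seen from outside",(np.degrees(np.arctan2(-w[1],w[0]))+90)%180-90)
    for lo,h2 in((0,.004),(.004,.008),(.008,.014),(.014,.02),(.02,.03),(.03,.038)):
        t=q[(h<=hi-lo)&(h>hi-h2)]-gr
        if len(t)>5: print("slice",lo,len(t),"e",np.percentile(t@e,[3,97])*1000,"b",np.percentile(t@b,[3,97])*1000)
    o=robot.get_obs(); T=Ro.from_rotvec(o["ee_rot"]).as_matrix(); w=e if e@T[:,0]>0 else -e
    R=np.stack([w,np.cross(-u,w),-u],1)
    print("turn/90 to slope frame",Ro.from_matrix(T.T@R).as_rotvec()/(np.pi/2),"to point",back,"before grip: tool axes /500:",T.T@(gr+back*u-o["tool_pos"])/.5,"after the turn",R.T@(gr+back*u-o["tool_pos"])/.5)
E
python3 -c "
from ax import *
target()"
```

```text
dep 0.004 grip [ 0.5957 -0.0014  0.0707] size [42.8  9.2] wing angle from slope dir, anticlockwise seen from outside -0.42434692
dep 0.018 grip [ 0.5958 -0.0016  0.0708] size [43.4  9.5] wing angle from slope dir, anticlockwise seen from outside -0.5430374
slice 0 844 e [-19.4093  20.1537] b [-3.802  4.26 ]
slice 0.004 235 e [-18.1668  21.1101] b [-4.3558  2.2169]
slice 0.008 290 e [-17.7143  21.1863] b [-4.5332  1.9816]
slice 0.014 117 e [-16.1579  20.7517] b [-4.6589  0.5585]
slice 0.02 99 e [-2.9607  4.3275] b [-5.3013 -1.8316]
slice 0.03 196 e [-7.7161  8.3817] b [-9.051  -0.3169]
turn/90 to slope frame [-0.216   0.0522  0.0114] to point 0.05 before grip: tool axes /500: [-0.0052 -0.0318  0.0306] after the turn [-0.0078 -0.04    0.0177]
```

With azimuth 34° the wing, stem and collar edges lie at 4.6, 5.3 and 9.05 mm, matching the given half-sizes of 5, 5.5 and 9.5 mm. I re-orient to that axis.

```bash
python3 -m creep '[{"gripper":0.4,"xyz":[-0.005,-0.032,0.03],"delta_rot":[0,0,0]},{"gripper":0.4,"xyz":[0,0,0],"delta_rot":[-0.054,0.013,0.003]},{"gripper":0.4,"xyz":[0,0,0],"delta_rot":[-0.054,0.013,0.003]},{"gripper":0.4,"xyz":[0,0,0],"delta_rot":[-0.054,0.013,0.003]},{"gripper":0.4,"xyz":[0,0,0],"delta_rot":[-0.054,0.013,0.003]},{"gripper":0.4,"xyz":[0,0,0],"delta_rot":[0,0,0]},{"gripper":0.4,"xyz":[0,0,0],"delta_rot":[0,0,0]},{"gripper":0.4,"xyz":[0,0,0],"delta_rot":[0,0,0]},{"gripper":0.4,"xyz":[0,0,0],"delta_rot":[0,0,0]},{"gripper":0.4,"xyz":[0,0,0],"delta_rot":[0,0,0]}]'
python3 -c "
from ax import *
look('w4');target(name='w4',back=.002)"
```

```text
clock: 6.25
tool_pos: [0.5652, 0.0002, 0.1105]
ee_rot: [2.978, -0.182, 0.945]
contact_force: [-0.8, -0.2, -0.2]
width: 0.0351
finger_force: 0.0
t 6.25 j [-0.2658  0.1021  2.1771  0.3958  0.2772  1.0783] w 0.035143119205833205 F [-0.7684 -0.1953 -0.1758] M [0.0675 0.2587 0.0309]
tcp [0.5652 0.0002 0.1105] tcp along rail -0.2519865262027838 tool x dir in knob plane deg -27.30911725145989 axis err deg 18.003728529382236
[316. 270.] {'n': 1177, 'grip': array([0.5951, 0.0004, 0.0713]), 'wh': array([10.4, 43.4]), 'dir': np.float64(153.05389672478276), 'hi': np.float64(-0.247505627086782)} grip in tool mm [ 1.6 -2.7 49.3] along rail -0.2651228942871094
dep 0.004 grip [ 0.5956 -0.0008  0.0707] size [43.1  9.4] wing angle from slope dir, anticlockwise seen from outside -0.18169403
dep 0.018 grip [ 0.5956 -0.0009  0.0707] size [43.2  9.9] wing angle from slope dir, anticlockwise seen from outside -0.19443512
slice 0 1044 e [-19.2185  20.1178] b [-4.0076  4.3751]
slice 0.004 98 e [-16.1302  21.4572] b [-4.5213  4.8251]
slice 0.008 111 e [-15.7995  21.4759] b [-4.9702  3.0809]
slice 0.014 19 e [-0.4528 21.2885] b [-5.408   0.8171]
slice 0.02 15 e [-2.1897  2.0641] b [-6.8524 -5.2882]
slice 0.03 142 e [-6.196   7.0045] b [-9.5146  7.5102]
turn/90 to slope frame [-0.0181  0.0097 -0.0004] to point 0.002 before grip: tool axes /500: [ 0.0037 -0.0028  0.0962] after the turn [ 0.0022 -0.0056  0.0961]
```

View pics/w4.png

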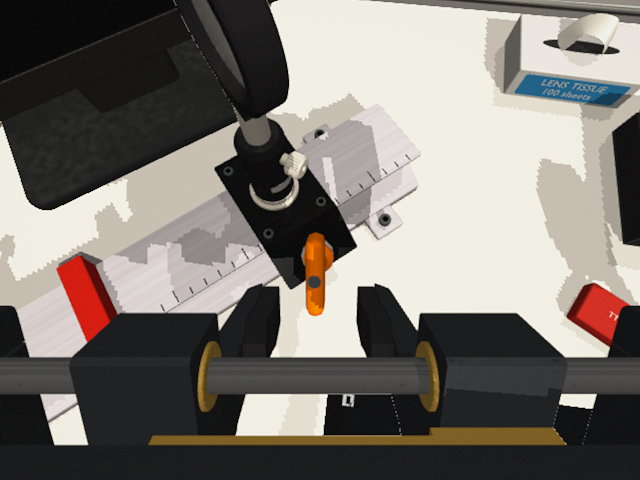

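Run:
```python
from ax import *
f=np.radians(34); u=np.cos(a)*zz+np.sin(a)*(-np.cos(f)*xr+np.sin(f)*yr)
b=np.cross(u,zz);b/=np.linalg.norm(b);e=np.cross(b,u); g=np.array([.5956,-.0009,.0707])
t=np.linspace(0,2*np.pi,73)
for yo in(-.006,0,.006):
    P=(.596+.034*np.cos(t))[:,None]*xr+(-.277+yo)*yr+(.115+.034*np.sin(t))[:,None]*zz-g
    h=P@u; print("ring heights over grip along axis max",h.max(),"at e,b",(P@e)[h.argmax()],(P@b)[h.argmax()])
    for ang in(0,-30,-60,-75):
        r=np.radians(ang); # tool y = -b-ish rotated: wing dir w, thickness dir v
        w=np.cos(r)*e+np.sin(r)*b; v=np.cross(u,w)   # sign symmetric
        for sg in(1,-1):
            w=np.cos(sg*r)*e+np.sin(sg*r)*b; v=np.cross(u,w)
            ins=(abs(P@w)<.0375)&(abs(P@v)<.0935)
            print(yo,ang*sg,"max height inside body footprint",h[ins].max() if ins.any() else None, end="; ")
    print()
print("b is",b,"u",u)
# measured lens/ring cloud from w4: dark points above z .08
z=np.load("w1.npz");X=cloud("wrist",z["d"],z);q=X[(z["d"]>0)&(X[...,2]>.085)&(X[...,2]<.16)];q=q[(abs(q@yr+.277)<.03)&(abs(q@xr-.596)<.05)]
P=q-g;print(len(q),"rail coords",np.percentile(q@np.stack([xr,yr,zz]).T,[1,50,99],0),"h max",np.percentile(P@u,99.5))
```

```text
ring heights over grip along axis max 0.03165684548120591 at e,b 0.08189034610572855 0.012298722200903176
-0.006 0 max height inside body footprint None; -0.006 0 max height inside body footprint None; -0.006 -30 max height inside body footprint 0.00014649446987261632; -0.006 30 max height inside body footprint None; -0.006 -60 max height inside body footprint 0.03165684548120591; -0.006 60 max height inside body footprint 0.026191966658466417; -0.006 -75 max height inside body footprint 0.03165684548120591; -0.006 75 max height inside body footprint 0.03165684548120591; 
ring heights over grip along axis max 0.033628957532286195 at e,b 0.07917596673347832 0.017272947636233407
0 0 max height inside body footprint None; 0 0 max height inside body footprint None; 0 -30 max height inside body footprint 0.013063422116304601; 0 30 max height inside body footprint None; 0 -60 max height inside body footprint 0.033628957532286195; 0 60 max height inside body footprint 0.026500222422991677; 0 -75 max height inside body footprint 0.033628957532286195; 0 75 max height inside body footprint 0.033628957532286195; 
ring heights over grip along axis max 0.03560106958336648 at e,b 0.07646158736122809 0.022247173071563667
0.006 0 max height inside body footprint None; 0.006 0 max height inside body footprint None; 0.006 -30 max height inside body footprint 0.02239801715468077; 0.006 30 max height inside body footprint None; 0.006 -60 max height inside body footprint 0.03560106958336648; 0.006 60 max height inside body footprint 0.02458846838807039; 0.006 -75 max height inside body footprint 0.03560106958336648; 0.006 75 max height inside body footprint 0.035216650050312305; 
b is [ 0.13053834  0.99144326 -0.        ] u [-0.58275573  0.07672851  0.80901699]
936 rail coords [[ 0.5713268  -0.29062204  0.08592996]
 [ 0.58881707 -0.2782365   0.11088903]
 [ 0.61516077 -0.26425848  0.15914093]] h max 0.049577276770674666
```

```bash
python3 -m creep '[{"gripper":0.4,"xyz":[0,0,0],"delta_rot":[-0.018,0.01,0]},{"gripper":0.4,"xyz":[0.002,-0.0056,0.02],"delta_rot":[0,0,0]},{"gripper":0.4,"xyz":[0,0,0.02],"delta_rot":[0,0,0]},{"gripper":0.4,"xyz":[0,0,0.02],"delta_rot":[0,0,0]},{"gripper":0.4,"xyz":[0,0,0.02],"delta_rot":[0,0,0]},{"gripper":0.4,"xyz":[0,0,0.015],"delta_rot":[0,0,0]},{"gripper":0,"xyz":[0,0,0],"delta_rot":[0,0,0]},{"gripper":0,"xyz":[0,0,0],"delta_rot":[0,0,0]},{"gripper":0,"xyz":[0,0,0],"delta_rot":[0,0,0]},{"gripper":0,"xyz":[0,0,0],"delta_rot":[0,0,0]}]'
python3 -c "
from ax import *
p=look('w5')[0]; cv2.imwrite('pics/w5c.png',cv2.resize(p[200:400,200:440,::-1],None,fx=2.5,fy=2.5))"
```

```text
clock: 7.3
tool_pos: [0.5939, -0.0007, 0.0731]
ee_rot: [2.942, -0.193, 0.958]
contact_force: [-1.2, -2.4, 1.4]
width: 0.0095
finger_force: 30.0
t 7.3 j [-0.2299  0.2522  2.1173  0.3815  0.1557  1.1133] w 0.009469160953623285 F [-1.2403 -2.4472  1.3972] M [-0.5794  0.4312 -0.4477]
tcp [ 0.5939 -0.0007  0.0731] tcp along rail -0.26558851931513594 tool x dir in knob plane deg -26.963303801370987 axis err deg 19.835916060484877
[317. 310.] {'n': 1625, 'grip': array([ 0.5988, -0.    ,  0.0737]), 'wh': array([10.9, 35.2]), 'dir': np.float64(152.5023487498136), 'hi': np.float64(-0.24735587626258834)} grip in tool mm [ 4.3 -1.3  2.3] along rail -0.26720223999023435
```

View pics/w5c.png

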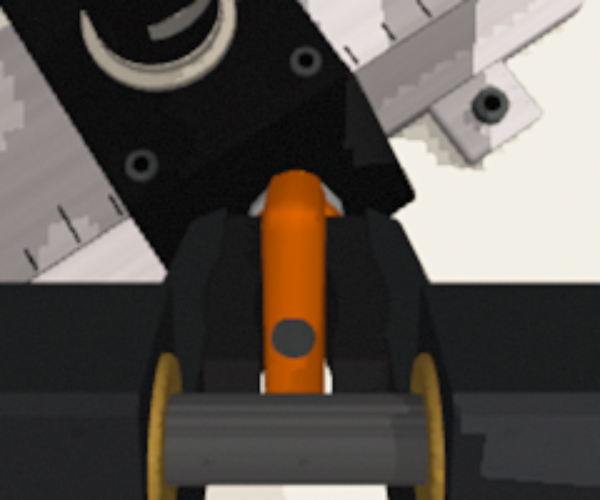

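The fingers hold the wing squarely: width 9.5 mm, knob centred. I loosen it anticlockwise from outside (negative about tool z) by 58°.

```bash
python3 -m creep '[{"gripper":0,"xyz":[0,0,0],"delta_rot":[0,0,-0.065]},{"gripper":0,"xyz":[0,0,0],"delta_rot":[0,0,-0.065]},{"gripper":0,"xyz":[0,0,0],"delta_rot":[0,0,-0.065]},{"gripper":0,"xyz":[0,0,0],"delta_rot":[0,0,-0.065]},{"gripper":0,"xyz":[0,0,0],"delta_rot":[0,0,-0.065]},{"gripper":0,"xyz":[0,0,0],"delta_rot":[0,0,-0.065]},{"gripper":0,"xyz":[0,0,0],"delta_rot":[0,0,-0.065]},{"gripper":0,"xyz":[0,0,0],"delta_rot":[0,0,-0.065]},{"gripper":0,"xyz":[0,0,0],"delta_rot":[0,0,-0.065]},{"gripper":0,"xyz":[0,0,0],"delta_rot":[0,0,-0.065]}]'
python3 - <<'E'
from h import *
p,X,ok,T,o=look('w6'); print("yr in tool axes",T.T@yr)
# gap along the rail: carrier edge to red stop
z=np.load("w1.npz");Y=cloud("wrist",z["d"],z);k=z["d"]>0
rail=np.stack([xr,yr,zz]); r=Y@rail.T
m=red(z["p"])&k&(r[...,2]>.045)&(abs(r[...,1]+.147)<.03); print("stop y",np.percentile(r[m][:,1],[2,98]))
b=(z["p"].max(2)<60)&k&(abs(r[...,2]-.056)<.004)&(abs(r[...,1]+.277)<.04)&(abs(r[...,0]-.58)<.03); print("carrier y",np.percentile(r[b][:,1],[2,98]))
E
```

```text
clock: 8.35
tool_pos: [0.5937, -0.0002, 0.0728]
ee_rot: [2.438, 1.169, 0.737]
contact_force: [0.3, -1.0, -0.2]
width: 0.0094
finger_force: 30.0
t 8.35 j [-0.2294  0.2525  2.1173  0.3821  0.1565  0.0884] w 0.009439642767379604 F [ 0.2735 -0.9899 -0.1532] M [-0.2084  0.3851 -0.3411]
tcp [ 0.5937 -0.0002  0.0728] tcp along rail -0.2650675169490264 tool x dir in knob plane deg 29.198816991648673 axis err deg 19.779662304935968
[318. 311.] {'n': 1006, 'grip': array([0.5973, 0.0131, 0.0776]), 'wh': array([53.6, 13.4]), 'dir': np.float64(-145.8653239845579), 'hi': np.float64(-0.24688115304395242)} grip in tool mm [13.9 -3.4 -2.8] along rail -0.2547740936279297
yr in tool axes [ 0.4738 -0.817  -0.3286]
stop y [-0.1538 -0.1395]
carrier y [-0.3008 -0.2519]
```

```bash
python3 -m creep '[{"gripper":0,"xyz":[0.0085,-0.0147,-0.0059],"delta_rot":[0,0,0]},{"gripper":0,"xyz":[0.0085,-0.0147,-0.0059],"delta_rot":[0,0,0]},{"gripper":0,"xyz":[0.0085,-0.0147,-0.0059],"delta_rot":[0,0,0]},{"gripper":0,"xyz":[0.0085,-0.0147,-0.0059],"delta_rot":[0,0,0]},{"gripper":0,"xyz":[0.0085,-0.0147,-0.0059],"delta_rot":[0,0,0]},{"gripper":0,"xyz":[0.0085,-0.0147,-0.0059],"delta_rot":[0,0,0]},{"gripper":0,"xyz":[0.0085,-0.0147,-0.0059],"delta_rot":[0,0,0]},{"gripper":0,"xyz":[0.0085,-0.0147,-0.0059],"delta_rot":[0,0,0]},{"gripper":0,"xyz":[0.0085,-0.0147,-0.0059],"delta_rot":[0,0,0]},{"gripper":0,"xyz":[0,0,0],"delta_rot":[0,0,0]}]'
python3 - <<'E'
from h import *
p,X,ok,T,o=look('w7'); print("F along rail",o["contact_force"]@np.stack([xr,yr,zz]).T)
E
```

```text
clock: 9.4
tool_pos: [0.5572, 0.073, 0.0728]
ee_rot: [2.442, 1.165, 0.738]
contact_force: [-5.7, -1.4, 5.1]
width: 0.0099
finger_force: 30.0
t 9.4 j [-0.0587  0.206   2.1792 -0.3128  0.1359  0.9182] w 0.009944153854262514 F [-5.7356 -1.4171  5.0634] M [-0.3997  0.5209 -0.2037]
tcp [0.5572 0.073  0.0728] tcp along rail -0.18326402754129942 tool x dir in knob plane deg 28.98569672560337 axis err deg 19.750010069208457
[318. 311.] {'n': 1006, 'grip': array([0.5608, 0.0859, 0.0774]), 'wh': array([53.9, 13.2]), 'dir': np.float64(-145.366014637231), 'hi': np.float64(-0.24686885282573778)} grip in tool mm [13.5 -3.3 -2.6] along rail -0.17336190795898437
F along rail [-5.7653  1.291   5.0634]
```

View pics/w7.png

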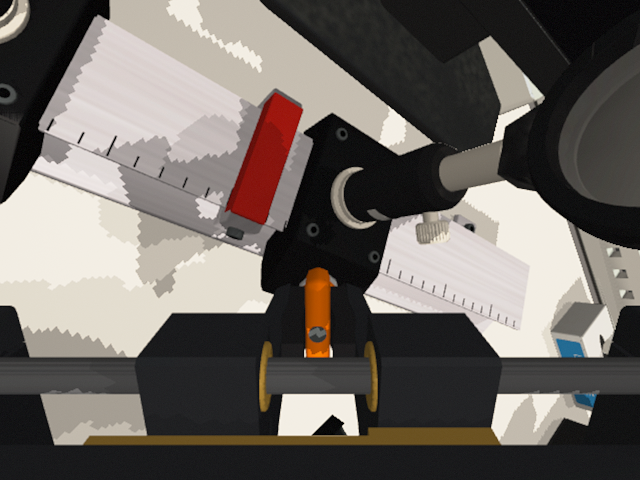

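The carrier has moved 82 mm. The stop edge at (290,150) and carrier edge at (310,150) are still about 14 mm apart. I go on slowly.

```bash
python3 -m creep '[{"gripper":0,"xyz":[0.0019,-0.0033,-0.0013],"delta_rot":[0,0,0]},{"gripper":0,"xyz":[0.0019,-0.0033,-0.0013],"delta_rot":[0,0,0]},{"gripper":0,"xyz":[0.0019,-0.0033,-0.0013],"delta_rot":[0,0,0]},{"gripper":0,"xyz":[0.0019,-0.0033,-0.0013],"delta_rot":[0,0,0]},{"gripper":0,"xyz":[0.0019,-0.0033,-0.0013],"delta_rot":[0,0,0]},{"gripper":0,"xyz":[0.0019,-0.0033,-0.0013],"delta_rot":[0,0,0]},{"gripper":0,"xyz":[0,0,0],"delta_rot":[0,0,0]},{"gripper":0,"xyz":[0,0,0],"delta_rot":[0,0,0]},{"gripper":0,"xyz":[0,0,0],"delta_rot":[0,0,0]},{"gripper":0,"xyz":[0,0,0],"delta_rot":[0,0,0]}]'
cat >> h.py <<'E'
def gap(name):
    p,X,ok,T,o=look(name); rail=np.stack([xr,yr,zz]); r=X@rail.T; print("F rail",rail@o["contact_force"],"yr tool",T.T@yr)
    m=red(p)&ok&(r[...,2]>.045)&(r[...,1]>-.19)&(r[...,1]<-.12); print("stop y",np.percentile(r[m][:,1],[2,50,98]),m.sum())
    b=(p.max(2)<60)&ok&(abs(r[...,2]-.056)<.003)&(r[...,1]<-.14)&(r[...,1]>-.25)&(abs(r[...,0]-.6)<.035); print("carrier y",np.percentile(r[b][:,1],[2,98]),b.sum())
E
python3 -c "
from h import *
gap('w8')"
```

```text
clock: 10.45
tool_pos: [0.5524, 0.0828, 0.0728]
ee_rot: [2.442, 1.163, 0.737]
contact_force: [-6.4, -1.9, 5.5]
width: 0.0098
finger_force: 30.0
t 10.45 j [-0.0329  0.202   2.1844 -0.4223  0.1414  1.0486] w 0.009832366614791139 F [-6.3855 -1.9027  5.5263] M [-0.5127  0.5271 -0.2936]
tcp [0.5524 0.0828 0.0728] tcp along rail -0.1724078941931985 tool x dir in knob plane deg 28.919238469433616 axis err deg 19.806305782079683
[318. 311.] {'n': 1016, 'grip': array([0.5561, 0.096 , 0.0776]), 'wh': array([53.6, 13.3]), 'dir': np.float64(-144.60585513954973), 'hi': np.float64(-0.24690668562977278)} grip in tool mm [13.9 -3.4 -2.8] along rail -0.16218574523925777
F rail [-6.5636  1.1463  5.5263] yr tool [ 0.4697 -0.8193 -0.3289]
stop y [-0.1538 -0.1449 -0.1384] 4506
carrier y [-0.2078 -0.1582] 7010
```

```bash
python3 -m creep '[{"gripper":0,"xyz":[0.0005,-0.0008,-0.0003],"delta_rot":[0,0,0]},{"gripper":0,"xyz":[0.0005,-0.0008,-0.0003],"delta_rot":[0,0,0]},{"gripper":0,"xyz":[0.0005,-0.0008,-0.0003],"delta_rot":[0,0,0]},{"gripper":0,"xyz":[0.0005,-0.0008,-0.0003],"delta_rot":[0,0,0]},{"gripper":0,"xyz":[0.0005,-0.0008,-0.0003],"delta_rot":[0,0,0]},{"gripper":0,"xyz":[0.0005,-0.0008,-0.0003],"delta_rot":[0,0,0]},{"gripper":0,"xyz":[0,0,0],"delta_rot":[0,0,0]},{"gripper":0,"xyz":[0,0,0],"delta_rot":[0,0,0]},{"gripper":0,"xyz":[0,0,0],"delta_rot":[0,0,0]},{"gripper":0,"xyz":[0,0,0],"delta_rot":[0,0,0]}]'
python3 -c "
from h import *
gap('w9')" | grep -v '^\['
```

```text
clock: 11.5
tool_pos: [0.5512, 0.0852, 0.0728]
ee_rot: [2.442, 1.163, 0.736]
contact_force: [-5.7, -4.0, 5.9]
width: 0.0096
finger_force: 30.0
t 11.5 j [-0.0263  0.2012  2.1854 -0.449   0.1436  1.0806] w 0.00962536098748802 F [-5.6932 -4.0487  5.9177] M [-0.7915  0.511  -0.4554]
tcp [0.5512 0.0852 0.0728] tcp along rail -0.16970507598479512 tool x dir in knob plane deg 28.898301277794495 axis err deg 19.829078964112625
F rail [-6.9015 -1.0831  5.9177] yr tool [ 0.4693 -0.8194 -0.3292]
stop y [-0.1543 -0.1451 -0.1384] 4516
carrier y [-0.205  -0.1556] 6994
```

```bash
python3 -m creep '[{"gripper":0,"xyz":[0.0003,-0.0005,-0.0002],"delta_rot":[0,0,0]},{"gripper":0,"xyz":[0.0003,-0.0005,-0.0002],"delta_rot":[0,0,0]},{"gripper":0,"xyz":[0.0003,-0.0005,-0.0002],"delta_rot":[0,0,0]},{"gripper":0,"xyz":[0,0,0],"delta_rot":[0,0,0]},{"gripper":0,"xyz":[0,0,0],"delta_rot":[0,0,0]},{"gripper":0,"xyz":[0,0,0],"delta_rot":[0,0,0]},{"gripper":0,"xyz":[0,0,0],"delta_rot":[0,0,0]},{"gripper":0,"xyz":[0,0,0],"delta_rot":[0,0,0]},{"gripper":0,"xyz":[0,0,0],"delta_rot":[0,0,0]},{"gripper":0,"xyz":[0,0,0],"delta_rot":[0,0,0]}]'
python3 -c "
from h import *
gap('w10')" | grep -v '^\['
```

```text
clock: 12.55
tool_pos: [0.5508, 0.086, 0.0728]
ee_rot: [2.442, 1.163, 0.736]
contact_force: [-5.9, -4.2, 6.2]
width: 0.0102
finger_force: 30.0
t 12.55 j [-0.0241  0.2009  2.1858 -0.457   0.1442  1.0903] w 0.010167990059724102 F [-5.8718 -4.1715  6.239 ] M [-0.7903  0.4303 -0.4745]
tcp [0.5508 0.086  0.0728] tcp along rail -0.16881469541394353 tool x dir in knob plane deg 28.895530982942326 axis err deg 19.832489359626834
F rail [-7.1162 -1.1133  6.239 ] yr tool [ 0.4693 -0.8194 -0.3292]
stop y [-0.1543 -0.1451 -0.1384] 4485
carrier y [-0.2042 -0.1548] 6969
```

```bash
python3 -m creep '[{"gripper":0,"xyz":[0.0003,-0.0005,-0.0002],"delta_rot":[0,0,0]},{"gripper":0,"xyz":[0.0003,-0.0005,-0.0002],"delta_rot":[0,0,0]},{"gripper":0,"xyz":[0.0003,-0.0005,-0.0002],"delta_rot":[0,0,0]},{"gripper":0,"xyz":[0,0,0],"delta_rot":[0,0,0]},{"gripper":0,"xyz":[0,0,0],"delta_rot":[0,0,0]},{"gripper":0,"xyz":[0,0,0],"delta_rot":[0,0,0]},{"gripper":0,"xyz":[0,0,0],"delta_rot":[0,0,0]},{"gripper":0,"xyz":[0,0,0],"delta_rot":[0,0,0]},{"gripper":0,"xyz":[0,0,0],"delta_rot":[0,0,0]},{"gripper":0,"xyz":[0,0,0],"delta_rot":[0,0,0]}]'
python3 -c "
from h import *
gap('w11')" | grep -v '^\['
```

```text
clock: 13.6
tool_pos: [0.5508, 0.0862, 0.0729]
ee_rot: [2.442, 1.162, 0.736]
contact_force: [-2.3, -8.4, 2.1]
width: 0.0099
finger_force: 30.0
t 13.6 j [-0.023   0.201   2.1855 -0.4652  0.1452  1.0999] w 0.009865346574810025 F [-2.3422 -8.4089  2.0609] M [-1.3122  0.3564 -0.8874]
tcp [0.5508 0.0862 0.0729] tcp along rail -0.16861573472869162 tool x dir in knob plane deg 28.854207628194168 axis err deg 19.877755873087473
F rail [-5.8481 -6.4804  2.0609] yr tool [ 0.4686 -0.8195 -0.3299]
stop y [-0.1543 -0.1451 -0.1384] 4456
carrier y [-0.2041 -0.1547] 6980
```

In contact now: −6.5 N along the rail, and the TCP moved only 0.2 mm of the 0.9 mm commanded. The stop has not moved. I tighten.

```bash
python3 -m creep '[{"gripper":0,"xyz":[0,0,0],"delta_rot":[0,0,0.075]},{"gripper":0,"xyz":[0,0,0],"delta_rot":[0,0,0.075]},{"gripper":0,"xyz":[0,0,0],"delta_rot":[0,0,0.075]},{"gripper":0,"xyz":[0,0,0],"delta_rot":[0,0,0.075]},{"gripper":0,"xyz":[0,0,0],"delta_rot":[0,0,0.075]},{"gripper":0,"xyz":[0,0,0],"delta_rot":[0,0,0.075]},{"gripper":0,"xyz":[0,0,0],"delta_rot":[0,0,0.075]},{"gripper":0,"xyz":[0,0,0],"delta_rot":[0,0,0.075]},{"gripper":0,"xyz":[0,0,0],"delta_rot":[0,0,0.05]},{"gripper":0,"xyz":[0,0,0],"delta_rot":[0,0,0]}]'
python3 -c "
from h import *
gap('w12')
o=robot.get_obs();T=Ro.from_rotvec(o['ee_rot']).as_matrix();print('moment tool',T.T@o['moment'])" | grep -v '^\['
```

```text
clock: 14.65
tool_pos: [0.5509, 0.0856, 0.0731]
ee_rot: [2.942, -0.2, 0.956]
contact_force: [-4.3, -13.0, 4.9]
width: 0.01
finger_force: 30.0
t 14.65 j [-0.0238  0.2005  2.1853 -0.4656  0.1459  2.123 ] w 0.010012902207634174 F [ -4.2834 -13.0337   4.8934] M [-1.9252  0.1721 -1.2112]
tcp [0.5509 0.0856 0.0731] tcp along rail -0.1691705561047302 tool x dir in knob plane deg -27.21982249207172 axis err deg 19.925630914644206
F rail [-9.6489 -9.7532  4.8934] yr tool [-0.4558 -0.8264 -0.3306]
stop y [-0.1544 -0.1468 -0.1395] 3597
carrier y [-0.2053 -0.1555] 6249
moment tool [-2.3069  0.0432 -0.0947]
```

```bash
python3 -m creep '[{"gripper":0,"xyz":[0,0,0],"delta_rot":[0,0,0.02]},{"gripper":0,"xyz":[0,0,0],"delta_rot":[0,0,0.02]},{"gripper":0,"xyz":[0,0,0],"delta_rot":[0,0,0.02]},{"gripper":0,"xyz":[0,0,0],"delta_rot":[0,0,0.02]},{"gripper":0,"xyz":[0,0,0],"delta_rot":[0,0,0]},{"gripper":0,"xyz":[0,0,0],"delta_rot":[0,0,0]},{"gripper":0,"xyz":[0,0,0],"delta_rot":[0,0,0]},{"gripper":0,"xyz":[0,0,0],"delta_rot":[0,0,0]},{"gripper":0,"xyz":[0,0,0],"delta_rot":[0,0,0]},{"gripper":0,"xyz":[0,0,0],"delta_rot":[0,0,0]}]'
python3 -c "
from h import *
gap('w13')
o=robot.get_obs();T=Ro.from_rotvec(o['ee_rot']).as_matrix();print('moment tool',T.T@o['moment'])" | grep -v '^\['
```

```text
clock: 15.7
tool_pos: [0.551, 0.0857, 0.0732]
ee_rot: [2.96, -0.384, 0.97]
contact_force: [-3.6, -12.4, 5.5]
width: 0.0106
finger_force: 30.0
t 15.7 j [-0.0236  0.2005  2.1853 -0.4661  0.1458  2.2459] w 0.010555610525619753 F [ -3.5759 -12.4184   5.5071] M [-1.9534  0.2388 -0.8242]
tcp [0.551  0.0857 0.0732] tcp along rail -0.16913039761269955 tool x dir in knob plane deg -33.87506244545361 axis err deg 19.922061041820847
F rail [-8.7411 -9.5182  5.5071] yr tool [-0.5532 -0.7646 -0.3306]
stop y [-0.1544 -0.1469 -0.1395] 3452
carrier y [-0.2055 -0.1556] 6179
moment tool [-2.0741  0.2788 -0.4801]
```

The moment about the screw reached the hard stop (0.48 N m) and the pads yielded on the wing. I open and back off along the screw.

```bash
python3 -m creep '[{"gripper":0.4,"xyz":[0,0,0],"delta_rot":[0,0,0]},{"gripper":0.4,"xyz":[0,0,0],"delta_rot":[0,0,0]},{"gripper":0.4,"xyz":[0,0,0],"delta_rot":[0,0,0]},{"gripper":0.4,"xyz":[0,0,-0.02],"delta_rot":[0,0,0]},{"gripper":0.4,"xyz":[0,0,-0.03],"delta_rot":[0,0,0]},{"gripper":0.4,"xyz":[0,0,-0.04],"delta_rot":[0,0,0]},{"gripper":0.4,"xyz":[0,0,-0.06],"delta_rot":[0,0,0]},{"gripper":0.4,"xyz":[0,0,-0.06],"delta_rot":[0,0,0]},{"gripper":0.4,"xyz":[0,0,-0.03],"delta_rot":[0,0,0]},{"gripper":0.4,"xyz":[0,0,0],"delta_rot":[0,0,0]}]'
python3 -c "
from ax import *
gap('w14'); target(name='w14')"
```

```text
clock: 16.75
tool_pos: [0.4811, 0.0973, 0.1719]
ee_rot: [2.961, -0.381, 0.978]
contact_force: [0.8, -0.3, -0.1]
width: 0.0353
finger_force: 0.0
t 16.75 j [ 0.0052 -0.207   2.3095 -0.1952  0.4172  1.9849] w 0.03534018545022452 F [ 0.8289 -0.2988 -0.0927] M [0.1015 0.238  0.0304]
tcp [0.4811 0.0973 0.1719] tcp along rail -0.12753897002476824 tool x dir in knob plane deg -33.73728173691708 axis err deg 19.762510265468958
[322. 235.] {'n': 555, 'grip': array([0.5522, 0.0863, 0.0716]), 'wh': array([10.3, 42.7]), 'dir': np.float64(150.17695181302366), 'hi': np.float64(-0.2471571183647285)} grip in tool mm [ -1.1   2.  123.4] along rail -0.1691238555908203
F rail [ 0.6085 -0.6372 -0.0927] yr tool [-0.551  -0.7668 -0.3294]
stop y [-0.1544 -0.1467 -0.1391] 1240
carrier y [-0.2048 -0.1553] 2285
dep 0.004 grip [0.5526 0.0854 0.0709] size [ 9.7 42.9] wing angle from slope dir, anticlockwise seen from outside 2.0264664
dep 0.018 grip [0.5526 0.0854 0.0709] size [10.3 42.9] wing angle from slope dir, anticlockwise seen from outside 2.8399887
slice 0 498 e [-19.7633  19.9002] b [-4.4921  4.3752]
slice 0.004 56 e [-17.4268  21.2332] b [-5.3908  4.6683]
slice 0.008 29 e [-9.8393 21.4045] b [-5.6001  1.5664]
slice 0.02 6 e [-1.5041  1.5508] b [-6.2123 -5.347 ]
slice 0.03 90 e [-6.296   5.7706] b [-9.4751  7.1491]
turn/90 to slope frame [-0.001  -0.0021 -0.0798] to point 0.05 before grip: tool axes /500: [-0.0002  0.0049  0.1469] after the turn [-0.0004  0.0046  0.1469]
```

View pics/w14.png

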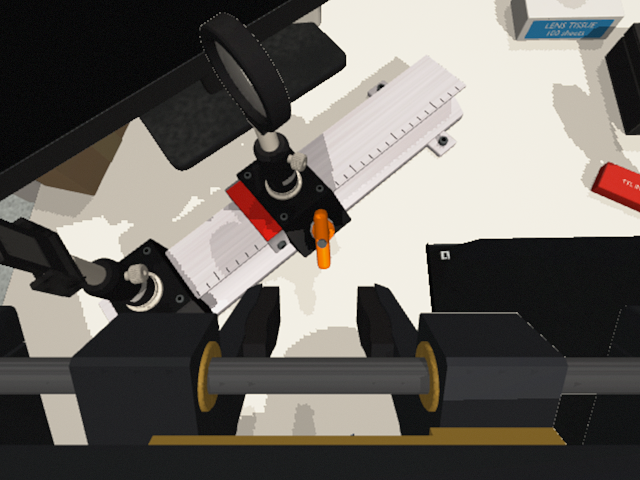

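The lens carrier's face now adjoins the red stop around (255,205), and the wing is at its tight direction, slightly further clockwise than at the start. I check the joint numerically with a colour profile across it in the close view.

Run:
```python
from h import *
for n in("w8","w11","w13"):
    z=np.load(n+".npz"); c,R,o=cam("wrist",z)
    for rx in(.585,.60):
        row=[]
        for y in np.arange(-.1605,-.1500,.0005):
            P=rx*xr+y*yr+.055*zz; q=(P-o)@R; u=c["fx"]*q[0]/q[2]+c["cx"]; v=c["fy"]*q[1]/q[2]+c["cy"]
            row.append(z["p"][int(round(v)),int(round(u))].tolist())
        print(n,rx,"px",round(u),round(v),[tuple(r[:2]) for r in row])
```

```text
w8 0.585 px 290 192 [(16, 14), (8, 12), (14, 15), (14, 15), (4, 5), (9, 13), (10, 6), (13, 11), (7, 7), (9, 8), (9, 7), (4, 6), (8, 9), (104, 17), (104, 17), (139, 20), (136, 17), (136, 24), (137, 19), (135, 19), (135, 19), (136, 19)]
w8 0.6 px 300 162 [(11, 13), (7, 7), (14, 11), (14, 11), (12, 9), (8, 10), (6, 8), (0, 4), (12, 10), (12, 8), (11, 8), (6, 7), (3, 4), (78, 10), (126, 21), (143, 21), (134, 24), (133, 20), (135, 25), (134, 23), (134, 23), (133, 20)]
w11 0.585 px 297 195 [(10, 11), (8, 9), (12, 14), (13, 11), (10, 12), (7, 10), (11, 12), (13, 10), (9, 8), (10, 14), (11, 12), (8, 6), (3, 10), (70, 14), (133, 19), (138, 20), (136, 20), (136, 20), (137, 22), (135, 18), (137, 20), (137, 21)]
w11 0.6 px 306 166 [(12, 14), (12, 11), (12, 8), (10, 13), (6, 7), (9, 13), (9, 10), (12, 10), (10, 11), (12, 11), (10, 11), (7, 8), (8, 5), (73, 16), (133, 17), (136, 20), (136, 20), (133, 20), (133, 20), (134, 22), (133, 18), (140, 22)]
w13 0.585 px 220 270 [(13, 10), (16, 17), (18, 15), (17, 16), (15, 15), (15, 14), (17, 14), (13, 14), (16, 13), (14, 17), (10, 18), (79, 12), (121, 19), (136, 21), (141, 21), (141, 24), (141, 20), (140, 19), (141, 20), (141, 21), (141, 22), (141, 22)]
w13 0.6 px 203 248 [(19, 18), (16, 14), (16, 14), (14, 13), (15, 14), (15, 15), (16, 17), (16, 17), (15, 15), (14, 14), (9, 13), (77, 14), (77, 14), (132, 18), (138, 21), (143, 21), (143, 19), (139, 20), (138, 21), (137, 20), (151, 23), (165, 22)]
```

TCP travel along the rail is 96.46 mm tight-to-tight and 96.45 mm loose-to-contact. The carrier therefore stayed against the stop while I tightened the knob. The robot is clear, so I hand in.

```bash
python3 -c "
from cell import robot
print(robot.job_done())"
```

```text
the job is handed in; nothing more can be done
None
```

I loosened the lens carrier's knob, slid the carrier about 96 mm along the rail until it met the red stop, and turned the knob clockwise to its hard stop; the job is handed in at 16.8 s of the 43 s allowed, with the gripper clear.

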